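# Put the grooming things back in the drawer's divider box

## Task

Gather the four grooming things left on top of the nightstand into the clear divider box in the open drawer: the tweezers lengthwise in the section without partitions, the nail clippers and the nail buffer in the section split in two, one in each compartment, and the balm pot upright in any compartment of the section split in three. Set each thing down, without dropping it in, flat on the bottom of its compartment the same way up as you found it, and leave the pencil, the eraser and the USB stick where they lie.

Things in the scene. Friction and masses are not known exactly. Their poses are not given: they have to be found in the camera images.
- tweezers: Small silver steel tweezers lying so that the V of the two arms is seen from above: 95 mm long (x), 13 mm wide across the arms over the middle 26 mm, narrowing to both ends, 9 mm high, about 20 g, rigid. Origin: centre of its underside; z up. It starts on the nightstand's top (z = 0.085, front edge at y = 0.015, drawer open towards -y), x roughly along world y.
- clippers: Silver steel nail clippers with the lever folded flat on top: 60 mm long (x), 13 mm wide, 14 mm high, about 35 g. Origin: centre of its underside; z up. It starts on the nightstand's top (z = 0.085, front edge at y = 0.015, drawer open towards -y), x roughly along world y.
- buffer: Grey nail buffer, a plain square-section block 68 mm long (x), 25 mm wide, 25 mm high, about 20 g, rigid. Origin: centre of its underside; z up. It starts on the nightstand's top (z = 0.085, front edge at y = 0.015, drawer open towards -y), x roughly along world y.
- balm_pot: Small round balm pot of amber glass with an aluminium screw lid, standing upright: 34 mm diameter, 26 mm high (lid the upper 12 mm), about 40 g. Origin: centre of its underside; z up. At the start it stands on the nightstand's wooden top (surface at z = 0.085).
- pencil: Look-alike, not a grooming thing: short dark wooden pencil, 100 mm long (x), 7 mm thick. Origin: centre of its underside; z up. It starts on the nightstand's top (z = 0.085, front edge at y = 0.015, drawer open towards -y), x roughly along world y.
- eraser: Look-alike, not a grooming thing: white rubber eraser in a brown card sleeve, 46 mm long (x), 21 mm wide, 12 mm high. Origin: centre of its underside; z up. It starts on the nightstand's top (z = 0.085, front edge at y = 0.015, drawer open towards -y), x roughly along world y.
- usb_stick: Look-alike, not a grooming thing: metal USB stick, 57 mm long (x), 17 mm wide, 8 mm high. Origin: centre of its underside; z up. It starts on the nightstand's top (z = 0.085, front edge at y = 0.015, drawer open towards -y), x roughly along world y.
- section_whole: White plastic open section, 180 (x) x 80 (y) x 18 mm high, walls and floor 2.5 mm; one of three side by side, in any order, in the clear divider box (rim at z = 0.026) in the drawer. Fixed. Origin: centre of its underside, z = 0.009 (inner floor 2.5 mm higher); x along its length. This one has no partition: one compartment 175 x 75 mm. Drawer rim at z = 0.055.
- section_halves: White plastic open section, 180 (x) x 80 (y) x 18 mm high, walls and floor 2.5 mm; one of three side by side, in any order, in the clear divider box (rim at z = 0.026) in the drawer. Fixed. Origin: centre of its underside, z = 0.009 (inner floor 2.5 mm higher); x along its length. One partition (17 mm high) at x = 0: two compartments 86 x 75 mm centred at x = -0.044 and +0.044.
- section_thirds: White plastic open section, 180 (x) x 80 (y) x 18 mm high, walls and floor 2.5 mm; one of three side by side, in any order, in the clear divider box (rim at z = 0.026) in the drawer. Fixed. Origin: centre of its underside, z = 0.009 (inner floor 2.5 mm higher); x along its length. Two partitions (17 mm high): three compartments 56 x 75 mm centred at x = -0.058, 0, +0.058.
Mind the look-alikes: they are no part of the job. Of the things that look like the buffer, the smallest one is meant.

How it is judged:
At the end, for the whole second after the job is handed in: Tweezers lengthwise (within 0.5 rad) in the undivided section, clippers and buffer on either side of the partition of the halves section, pot in a compartment of the thirds section; each within 5.5 mm of the floor, tilt under 0.2 rad, at rest; look-alikes moved under 20 mm (y of tweezers in the frame of section_whole between -0.036 and 0.036 m and z of tweezers in the frame of section_whole below 0.008 m and angle between each of tweezers, clippers, buffer, balm_pot's own z axis and vertical below 0.2 rad and linear speed of each of tweezers, clippers, buffer, balm_pot below 0.02 m/s and angular speed of each of tweezers, clippers, buffer, balm_pot below 0.3 rad/s and x of tweezers in the frame of section_whole between -0.045 and 0.045 m and angle between the x axis of tweezers and the x axis of section_whole, either way round below 0.5 rad and y of clippers in the frame of section_halves between -0.036 and 0.036 m and z of each of clippers, buffer in the frame of section_halves below 0.008 m and y of buffer in the frame of section_halves between -0.036 and 0.036 m and ((x of clippers in the frame of section_halves between 0.008 and 0.085 m and x of buffer in the frame of section_halves between -0.085 and -0.008 m) or (x of buffer in the frame of section_halves between 0.008 and 0.085 m and x of clippers in the frame of section_halves between -0.085 and -0.008 m)) and y of balm_pot in the frame of section_thirds between -0.036 and 0.036 m and z of balm_pot in the frame of section_thirds below 0.008 m and x of balm_pot in the frame of section_thirds between -0.085 and 0.085 m and distance of each of pencil, eraser, usb_stick from where it was at the start of the episode below 0.02 m); the robot touches nothing.
It fails at once if The pencil, the eraser or the USB stick is pushed or carried away (more than 20 mm) (distance of any of pencil, eraser, usb_stick from where it was at the start of the episode above 0.02 m).
It fails at once if A thing is dropped into its section from more than about 4 cm ((horizontal distance between tweezers and section_whole below 0.09 m and z of tweezers in the frame of section_whole below 0.02 m and linear speed of tweezers above 0.7 m/s) or (horizontal distance between clippers and section_halves below 0.09 m and z of clippers in the frame of section_halves below 0.02 m and linear speed of clippers above 0.7 m/s) or (horizontal distance between buffer and section_halves below 0.09 m and z of buffer in the frame of section_halves below 0.02 m and linear speed of buffer above 0.7 m/s) or (horizontal distance between balm_pot and section_thirds below 0.09 m and z of balm_pot in the frame of section_thirds below 0.02 m and linear speed of balm_pot above 0.7 m/s)).
It also fails if it takes over 102 s, if anything falls off the work surface, if the arm or the gripper's body presses on something with over 40 N, if the wrist force passes 120 N, or if a joint passes its speed limit or range.

## Robot

A 6-joint arm with a two-finger parallel gripper is mounted at the origin on the work surface. World frame = base frame: x ahead of the robot, y to its left, z up, the work surface at z = 0. Lengths are in m, angles in rad, forces in N, time in s.
With the tool pointing down it reaches from about 0.25 to 0.775 m from the base axis. Payload 4 kg.
Tool frame: the origin (TCP) lies at the very end of the fingers, on their centre line; the grasp point (between the pads) lies 19 mm behind it; z points along the fingers, y is the line along which they close (so a half turn about z gives the same grasp; the last joint's range is limited). The gripper opens to 94 mm and grips with 3 to 60 N. Pads are 16 mm wide; open, the fingers measure 119 mm over their backs; the gripper's body (75 mm by 177 mm) begins 78 mm behind the grasp point.
Start: joints at [1.058, 0.087, 1.371, -0, 1.684, -0.103], TCP at [0.219, 0.504, 0.206] pointing down, gripper open.
Joint ranges: [-3.1, 3.1], [-0.76, 2.03], [0.27, 2.55], [-1.08, 4.22], [0.17, 2.65], [-2.57, 2.57]. Speed limits (rad/s): [2.79, 2.79, 3.14, 3.14, 3.14, 3.14].

## Interface

Orientations are given as [roll, pitch, yaw] about the fixed x, y, z axes, in that order (R = Rz(yaw) Ry(pitch) Rx(roll)).
In Python, from bench import robot, vision gives the robot as it stands.
- The arm moves only by the shell command python3 -m crank 'ROWS'. ROWS is JSON, a list of rows, each a list of 3 entries, a list of its own where there are three numbers: the closure, from 0 (fully open) to 1 (shut), then the shift along the tool's x, y, z in m, then the turn, a rotation vector about the tool's x, y, z in degrees. A call has 1 to 8 rows; each row shifts and turns the commanded pose from where the row before left it, along the tool's axes as they then stand; what a row does not reach is not made up. A row lasts 1/10 s, in which the tool goes at most 50 mm and 8.59 degrees, less where a joint would pass 70% of its speed; a pose out of reach is approached as far as the arm can. A call with a gripper value outside its range is refused whole. The fingers move at their own pace and stop on an object; the grip force is fixed at half the most. Time passes only in rows, so rows that do not move let the fingers close. It gives the time, the measured TCP pose, the force, the opening and the grip force at its end, in the units of the state.
- robot.get_obs(): the state, without advancing time (a new reading comes with each control period).
- vision.snapshot(name): name is "scene" or "top" or "wrist"; returns a dict with "color" (480x640x3 uint8, red, green, blue), "z_map" (480x640 float32, m along the optical axis (not along the pixel's ray), 0 where there is no reading), "fx", "fy", "cx", "cy" (pixels), "R" (3x3) and "t" (3): a world point X has camera coordinates R X + t. Camera axes: x right, y down, z forward; pixel columns grow to the right and rows downward; lengths in m; the calibration is good to about 2 mm. A picture is of the moment at which its call begins.
- robot.close_job(): hands the job in; it is judged then, once.
The state is a dict: "time": time; "joint_positions": joint angles; "qvel": joint speeds; "joint_torque": joint torques, N m; "tool_pos": TCP position; "ee_rot": TCP orientation; "wrist_force": force on the tool from outside, world axes, zero at the start; "wrist_torque": the same for the moment, N m; "width": finger opening in m; "finger_force": force on a finger pad.
Only numpy, scipy, OpenCV 4.12 (cv2) and the standard library are available. Lean on these libraries where they do the work, as an engineer would, in place of code of your own. Each camera call takes 0.05 s, during which the arm holds its last target. There are 200 camera calls.

## Working session

There is one attempt and no reset: what is moved stays moved. The work goes in short steps, Python scripts to look and compute and a shell command to move; the robot and the scene stay as the last step left them, time stands still between calls to the robot, and variables do not carry over. Pictures are saved under pics/ and viewed, at most 14 in all, crops included, and the job is handed in when it is done.

```bash
mkdir -p pics; ls; python3 - <<'E'
from bench import robot, vision
import cv2,numpy as np
for n in("top","scene"):
    s=vision.snapshot(n); cv2.imwrite(f"pics/{n}0.png",s["color"][:,:,::-1]); np.savez(f"{n}0.npz",**s)
    print(n,s["fx"],s["cx"],s["cy"],s["R"].round(3).tolist(),s["t"])
print(robot.get_obs())
E
```

```text
pics
top 438.319408067802 328.64291549688545 238.6035231127674 [[-0.01, -1.0, -0.001], [-0.978, 0.01, -0.207], [0.207, -0.002, -0.978]] [0.04933553 0.46265579 0.89164028]
scene 438.05873583812325 321.303262310523 237.42686367062856 [[0.128, 0.992, 0.008], [0.539, -0.063, -0.84], [-0.832, 0.112, -0.543]] [-0.09846392 -0.17587685  1.28090783]
{'time': 0.1, 'joint_positions': array([ 1.05790750e+00,  8.78746960e-02,  1.37205220e+00, -7.67747391e-06,
        1.68358420e+00, -1.03105824e-01]), 'qvel': array([ 0.00047347, -0.00128164, -0.00372328, -0.00068055, -0.00011739,
        0.00041149]), 'joint_torque': array([ 1.89442493e-03, -3.41253054e+01, -3.03301191e+01,  7.18998956e-02,
        3.04231758e-02, -1.24186763e-04]), 'tool_pos': array([0.21890231, 0.50404609, 0.20445054]), 'ee_rot': array([-3.13968361e+00, -1.89862645e-04,  2.73180861e+00]), 'wrist_force': array([-0.26970953,  0.46242479, -0.47678622]), 'wrist_torque': array([-0.02360413,  0.04372647, -0.05031801]), 'finger_force': 0.0, 'width': 0.09401193779326673}
```

View pics/top0.png

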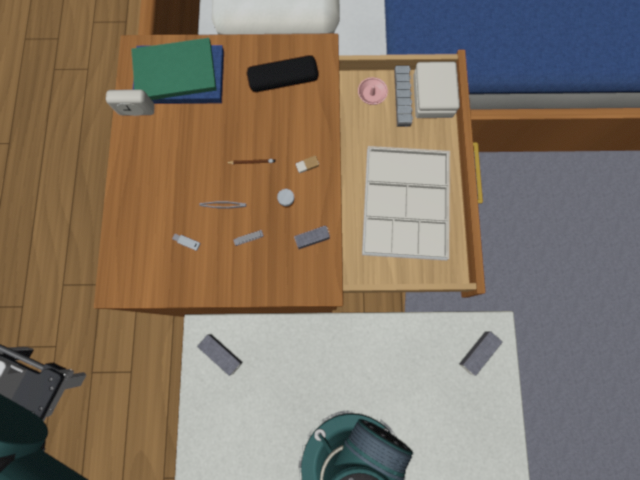

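View pics/scene0.png

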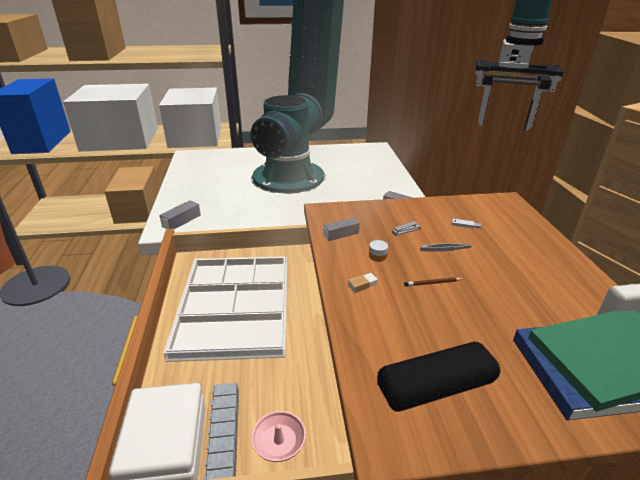

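The top view shows the tweezers at (223,205), clippers (248,238), buffer (312,237) and pot (286,197). The look-alikes are the pencil (252,161), eraser (307,164) and USB stick (186,242). The sections sit in the drawer, with whole at (408,167), halves at (406,201) and thirds at (406,237). 

Buffer candidates are (312,237), (219,354), (482,352) and the segmented strip at (403,95). By the description it is (312,237), the one on the nightstand and the smallest. I'll check that in a close crop and by measuring.

```bash
cat > h.py <<'E'
import numpy as np,cv2
def ray(s,uv,z):
    "pixels -> world points on plane z"
    uv=np.atleast_2d(np.asarray(uv,float)); R,t=np.array(s["R"]),np.array(s["t"])
    d=np.c_[(uv[:,0]-s["cx"])/s["fx"],(uv[:,1]-s["cy"])/s["fy"],np.ones(len(uv))]@R
    c=-R.T@t
    return c+d*((z-c[2])/d[:,2])[:,None]
E
python3 - <<'E'
import numpy as np,cv2
from h import *
s=np.load("top0.npz"); im=s["color"]
c=cv2.resize(im[140:265,160:350],None,fx=4,fy=4,interpolation=cv2.INTER_CUBIC); cv2.imwrite("pics/crop0.png",c[:,:,::-1])
bg=cv2.medianBlur(im,61).astype(int)
def meas(name,box,z):
    u0,u1,v0,v1=box
    d=np.abs(im[v0:v1,u0:u1].astype(int)-np.median(im[v0:v1,u0:u1].reshape(-1,3),axis=0)).sum(2)
    m=(d>60).astype(np.uint8); cs,_=cv2.findContours(m,0,1); k=max(cs,key=cv2.contourArea).reshape(-1,2)+[u0,v0]
    p=ray(s,k,z)[:,:2].astype(np.float32)*1000
    (cc,wh,a)=cv2.minAreaRect(p); b=cv2.boxPoints((cc,wh,a)); e=[b[1]-b[0],b[2]-b[1]]; e=max(e,key=np.linalg.norm)
    print(name,np.round(cc,1),np.round(wh,1),"yaw",round(np.degrees(np.arctan2(e[1],e[0]))%180,1))
for n,b,z in[("tweezers",(195,252,195,214),.09),("clippers",(225,270,225,250),.095),("buffer",(288,336,222,253),.11),("pot",(272,300,184,212),.111),("pencil",(222,282,152,170),.09),("eraser",(290,325,152,176),.097),("usb",(165,208,230,252),.093),("other1",(192,247,328,380),.03),("other2",(455,507,325,380),.03)]: meas(n,b,z)
for r in[(364,150),(450,150),(450,257),(363,256)]: print(ray(s,[r],.027)[0].round(4))
E
```

```text
tweezers [530.2 255.6] [75.4 13. ] yaw 89.4
clippers [457.6 209.2] [14.6 60. ] yaw 108.4
buffer [453.6  77.6] [28.8 68.5] yaw 109.0
pot [535.5 132.8] [38.5 32.7] yaw 0.4
pencil [624.2 200.6] [ 8.1 87.2] yaw 91.2
eraser [612.8  91. ] [25.9 42.6] yaw 107.7
usb [451.4 336.2] [57.3 18.9] yaw 66.4
other1 [225.1 273.3] [97.8 41. ] yaw 49.5
other2 [ 223.2 -268. ] [43.5 98. ] yaw 137.6
[ 0.6744 -0.0387  0.027 ]
[ 0.6723 -0.2358  0.027 ]
[ 0.424 -0.219  0.027]
[ 0.4282 -0.0299  0.027 ]
```

View pics/crop0.png

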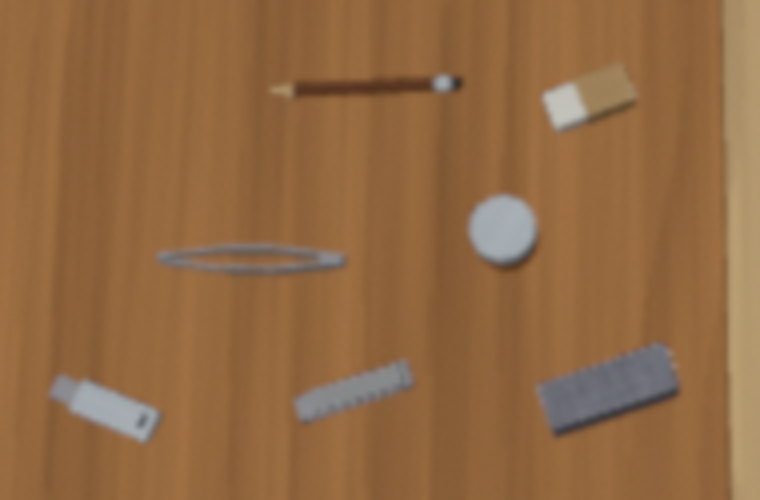

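The crop confirms the choice. The nightstand buffer measures about 68×27 mm, while the two table blocks at (219,354) and (482,352) measure about 98×42 mm. Next I'll measure the box.

```bash
python3 - <<'E'
import numpy as np,cv2
from h import *
s=np.load("top0.npz"); im=s["color"]
u0,v0=345,135
c=im[v0:270,u0:475]
cv2.imwrite("pics/drawer0.png",cv2.resize(c,None,fx=4,fy=4,interpolation=cv2.INTER_CUBIC)[:,:,::-1])
h=cv2.cvtColor(c,cv2.COLOR_RGB2HSV); m=((h[:,:,1]<45)&(h[:,:,2]>120)).astype(np.uint8)
cs,_=cv2.findContours(cv2.morphologyEx(m,cv2.MORPH_CLOSE,np.ones((3,3))),0,1); k=max(cs,key=cv2.contourArea).reshape(-1,2)+[u0,v0]
r=cv2.minAreaRect(k.astype(np.float32)); print(r)
(cc,wh,a)=cv2.minAreaRect(ray(s,k,.027)[:,:2].astype(np.float32)*1000);print(cc,wh,a)
E
```

```text
((407.4688720703125, 202.778076171875), (86.56613159179688, 109.80730438232422), 2.9108378887176514)
(551.212158203125, -130.10134887695312) (188.0804443359375, 254.40362548828125) 85.65309143066406
```

View pics/drawer0.png

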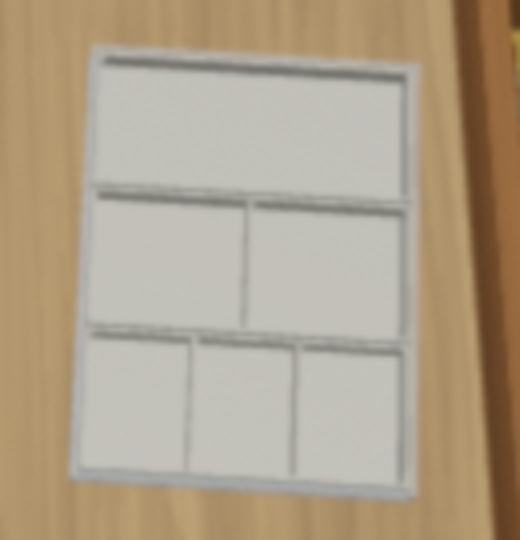

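The section order is confirmed, with whole at the top, then halves, then thirds. The box is centred at about (0.551, -0.130) with its section x axis at about 86°. I'll turn the tool and head for the buffer.

```bash
cat >> h.py <<'E'
def go(x,y,z,yaw=None):
    "print tool-frame shift (mm) to world TCP target at current yaw, and turn about tool z (deg)"
    from bench import robot
    from scipy.spatial.transform import Rotation as Ro
    o=robot.get_obs(); R=Ro.from_euler("xyz",o["ee_rot"])
    print("t",round(o["time"],2),"at",np.round(o["tool_pos"]*1000,1),"rpy",np.degrees(o["ee_rot"]).round(1),"w",round(o["width"]*1000,1),
      "shift mm",np.round(R.inv().apply(np.array([x,y,z])-o["tool_pos"])*1000,1),"turn",None if yaw is None else round((np.degrees(o["ee_rot"][2])-yaw+180)%360-180,1))
E
python3 -m crank '[[0.4,[0,0,0],[0,0,8]],[0.4,[0,0,0],[0,0,8]],[0.4,[0,0,0],[0,0,8]],[0.4,[0,0,0],[0,0,8]],[0.4,[0,0,0],[0,0,8]],[0.4,[0,0,0],[0,0,8]]]'
python3 -c "from h import *; go(.454,.078,.2,108.7)"
```

```text
time: 0.7
tool_pos: [0.219, 0.5042, 0.2048]
ee_rot: [-3.141, 0.001, 1.888]
wrist_force: [-0.4, 0.6, 0.0]
width: 0.0563
finger_force: 0.0
t 0.7 at [219.  504.2 204.8] rpy [-179.9    0.   108.2] w 56.3 shift mm [-478.2   90.2    5.1] turn -0.5
```

```bash
python3 -m crank '[[0.4,[-0.04,0.008,0],[0,0,0]],[0.4,[-0.04,0.008,0],[0,0,0]],[0.4,[-0.04,0.008,0],[0,0,0]],[0.4,[-0.04,0.008,0],[0,0,0]],[0.4,[-0.04,0.008,0],[0,0,0]],[0.4,[-0.04,0.008,0],[0,0,0]],[0.4,[-0.04,0.008,0],[0,0,0]],[0.4,[-0.04,0.008,0],[0,0,0]]]' >/dev/null
python3 -m crank '[[0.4,[-0.04,0.008,0],[0,0,0]],[0.4,[-0.04,0.008,0],[0,0,0]],[0.4,[-0.04,0.008,0],[0,0,0]],[0.4,[-0.038,0.002,0],[0,0,0]],[0.4,[0,0,0],[0,0,0]],[0.4,[0,0,0],[0,0,0]]]'
python3 - <<'E'
from h import *
from bench import vision
go(.454,.078,.096,108.7)
s=vision.snapshot("wrist"); np.savez("w1.npz",**s); cv2.imwrite("pics/w1.png",s["color"][:,:,::-1])
R,t=s["R"],s["t"]; print("cam",-R.T@t, R.round(2).tolist())
E
```

```text
time: 2.1
tool_pos: [0.4561, 0.0795, 0.2049]
ee_rot: [-3.14, -0.001, 1.892]
wrist_force: [-0.9, 0.2, 0.3]
width: 0.0565
finger_force: 0.0
t 2.1 at [456.1  79.5 204.9] rpy [-1.799e+02 -1.000e-01  1.084e+02] w 56.5 shift mm [ -0.9  -2.3 108.9] turn -0.3
cam [0.43311184 0.14617718 0.38399318] [[0.95, 0.32, -0.0], [0.31, -0.92, 0.24], [0.08, -0.23, -0.97]]
```

View pics/w1.png

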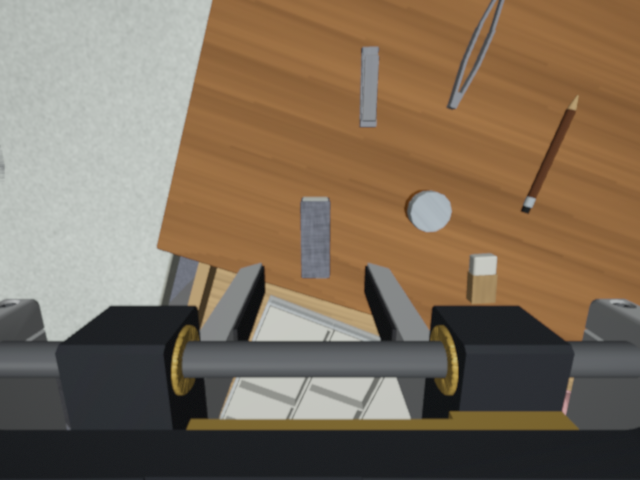

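The wrist view shows the buffer at (315,237) aligned with the tool, the clippers at (369,86) and the pot at (430,211). I'll measure all three from this view.

```bash
cat >> h.py <<'E'
def blob(s,box,z,smax=60,off=(0,0)):
    "low-saturation blob in pixel box -> centre(mm), size, yaw on plane z"
    u0,u1,v0,v1=box; h=cv2.cvtColor(s["color"][v0:v1,u0:u1],cv2.COLOR_RGB2HSV)
    m=(h[:,:,1]<smax).astype(np.uint8); cs,_=cv2.findContours(m,0,1); k=max(cs,key=cv2.contourArea).reshape(-1,2)+[u0,v0]
    c,wh,a=cv2.minAreaRect(ray(s,k,z)[:,:2].astype(np.float32)*1000); b=cv2.boxPoints((c,wh,a)); e=max([b[1]-b[0],b[2]-b[1]],key=np.linalg.norm)
    print(np.round(c,1),np.round(wh,1),"yaw",round(np.degrees(np.arctan2(e[1],e[0]))%180,1))
E
python3 - <<'E'
from h import *
s=np.load("w1.npz")
blob(s,(290,340,201,290),.110,80); blob(s,(345,395,35,135),.098,80); blob(s,(400,460,182,240),.111,80)
E
python3 -c "from h import *; go(.4536,.0776,.095,108.7)"
```

```text
[456.6  76.6] [24.3 67.6] yaw 108.9
[458.2 206.5] [14.  58.8] yaw 108.8
[538.2 130.9] [33.8 36.7] yaw 156.0
t 2.15 at [455.9  80.2 205.1] rpy [-1.800e+02 -1.000e-01  1.085e+02] w 56.4 shift mm [ -1.9  -2.9 110.1] turn -0.2
```

```bash
python3 -m crank '[[0.4,[-0.002,-0.001,0.035],[0,0,0]],[0.4,[0,0,0.035],[0,0,0]],[0.4,[0,0,0.03],[0,0,0]],[0.4,[0,0,0.014],[0,0,0]],[0.4,[0,0,0],[0,0,0]],[1,[0,0,0],[0,0,0]],[1,[0,0,0],[0,0,0]],[1,[0,0,0],[0,0,0]]]'
python3 -m crank '[[1,[0,0,0],[0,0,0]],[1,[0,0,0],[0,0,0]],[1,[0,0,-0.02],[0,0,0]],[1,[0,0,-0.04],[0,0,0]],[1,[0,0,-0.04],[0,0,6]],[1,[0,0,0],[0,0,8]],[1,[0,0,0],[0,0,8]],[1,[0,0,0],[0,0,0]]]'
python3 -c "from h import *; go(.5477,-.174,.15,86)"
```

```text
time: 2.95
tool_pos: [0.4573, 0.0778, 0.0934]
ee_rot: [3.138, 0.001, 1.894]
wrist_force: [0.2, 0.1, 0.0]
width: 0.0362
finger_force: 0.0
time: 3.75
tool_pos: [0.4562, 0.0775, 0.1919]
ee_rot: [3.141, -0.0, 1.51]
wrist_force: [-0.1, 0.1, -0.2]
width: 0.025
finger_force: 30.0
t 3.75 at [456.2  77.5 191.9] rpy [180.   -0.   86.5] w 25.0 shift mm [-245.5  106.6   42. ] turn 0.5
```

```bash
python3 -m crank '[[1,[-0.041,0.018,0],[0,0,0]],[1,[-0.041,0.018,0],[0,0,0]],[1,[-0.041,0.018,0],[0,0,0]],[1,[-0.041,0.018,0],[0,0,0]],[1,[-0.041,0.018,0],[0,0,0]],[1,[-0.041,0.018,0],[0,0,0]],[1,[0,0,0],[0,0,0]],[1,[0,0,0],[0,0,0]]]'
python3 - <<'E'
from h import *
from bench import vision
go(.5477,-.174,.1,86)
s=vision.snapshot("wrist"); np.savez("w2.npz",**s); cv2.imwrite("pics/w2.png",s["color"][:,:,::-1])
E
```

```text
time: 4.55
tool_pos: [0.5485, -0.175, 0.1903]
ee_rot: [-3.139, -0.002, 1.51]
wrist_force: [0.4, 0.2, -0.0]
width: 0.0243
finger_force: 30.0
t 4.55 at [ 548.5 -175.   190.3] rpy [-1.799e+02 -1.000e-01  8.650e+01] w 24.3 shift mm [ 0.8 -0.6 90.3] turn 0.5
```

View pics/w2.png

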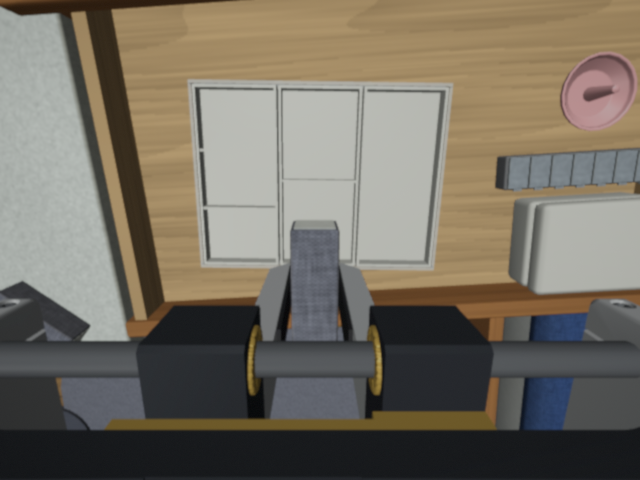

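The box is well seen, with the halves partition from (282,181) to (356,180), section walls at u≈280 and 359, and corners near (192,84) and (449,87). I'll cast these onto the rim plane.

```bash
python3 - <<'E'
from h import *
s=np.load("w2.npz")
n=["TL","TR","BR","BL","part mid","wall L top","wallL bot","wallR top","wallR bot","thirds part far"]
P=ray(s,[(192,84),(449,87),(433,267),(204,266),(319,180.5),(279,88),(281,262),(362,89),(356,264),(240,206)],.0265)*1000
for a,b in zip(n,P):print(a,b[:2].round(1))
print("ctr",P[:4].mean(0).round(1), "yawL",np.degrees(np.arctan2(*(P[5]-P[6])[1::-1])),np.degrees(np.arctan2(*(P[7]-P[8])[1::-1])))
E
```

```text
TL [439.6 -36.1]
TR [682.9 -53.4]
BR [ 672.3 -233.4]
BL [ 425.6 -217.6]
part mid [ 554.7 -133.7]
wall L top [521.7 -44.5]
wallL bot [ 509. -218.]
wallR top [600.4 -50.2]
wallR bot [ 589.5 -225.1]
thirds part far [ 471.8 -154.9]
ctr [ 555.1 -135.1   26.5] yawL 85.81827841026077 86.43145408491571
```

```bash
python3 -m crank '[[1,[-0.002,0.002,0.04],[0,0,0.5]],[1,[0,0,0.04],[0,0,0]],[1,[0,0,0.04],[0,0,0]],[1,[0,0,0.025],[0,0,0]],[1,[0,0,0.015],[0,0,0]],[1,[0,0,0.006],[0,0,0]],[1,[0,0,0],[0,0,0]],[1,[0,0,0],[0,0,0]]]'
python3 -c "from h import *; go(.551,-.177,.0184,86)"
```

```text
time: 5.4
tool_pos: [0.552, -0.1768, 0.0274]
ee_rot: [3.138, 0.001, 1.502]
wrist_force: [0.4, -0.4, -0.2]
width: 0.0247
finger_force: 30.0
t 5.4 at [ 552.  -176.8   27.4] rpy [1.798e+02 1.000e-01 8.610e+01] w 24.7 shift mm [-0.3 -1.1  9. ] turn 0.1
```

```bash
python3 -m crank '[[1,[0,0,0.003],[0,0,0]],[1,[0,0,0.002],[0,0,0]],[1,[0,0,0.001],[0,0,0]],[1,[0,0,0],[0,0,0]],[1,[0,0,0],[0,0,0]]]'
python3 -m crank '[[1,[0,0,0.0015],[0,0,0]],[1,[0,0,0],[0,0,0]],[1,[0,0,0],[0,0,0]]]'
```

```text
time: 5.9
tool_pos: [0.5508, -0.1767, 0.0195]
ee_rot: [3.142, -0.0, 1.501]
wrist_force: [-0.2, 0.2, -0.3]
width: 0.0246
finger_force: 30.0
time: 6.2
tool_pos: [0.551, -0.1767, 0.019]
ee_rot: [3.141, 0.0, 1.501]
wrist_force: [-1.5, -0.0, 4.9]
width: 0.0247
finger_force: 30.0
```

Contact felt at 4.9 N, so I'll release partway and rise.

```bash
python3 -m crank '[[0.62,[0,0,0],[0,0,0]],[0.62,[0,0,0],[0,0,0]],[0.62,[0,0,0],[0,0,0]],[0.62,[0,0,-0.015],[0,0,0]],[0.62,[0,0,-0.03],[0,0,0]],[0.62,[0,0,-0.04],[0,0,0]],[0.62,[0,0,-0.04],[0,0,0]],[0.62,[0,0,-0.045],[0,0,0]]]'
python3 -c "from h import *; go(.4582,.208,.2,86)"
```

```text
time: 7.0
tool_pos: [0.5502, -0.1764, 0.1899]
ee_rot: [-3.141, -0.0, 1.501]
wrist_force: [0.2, 0.3, 0.4]
width: 0.0358
finger_force: 0.0
t 7.0 at [ 550.2 -176.4  189.9] rpy [-180.   -0.   86.] w 35.8 shift mm [ 377.1 -118.5  -10. ] turn 0.0
```

```bash
python3 -m crank '[[0.62,[0.046,-0.0145,-0.002],[0,0,0]],[0.62,[0.046,-0.0145,-0.002],[0,0,0]],[0.62,[0.046,-0.0145,-0.002],[0,0,0]],[0.62,[0.046,-0.0145,0],[0,0,0]],[0.62,[0.046,-0.0145,0],[0,0,0]],[0.62,[0.046,-0.0145,0],[0,0,0]],[0.62,[0.046,-0.0145,0],[0,0,0]],[0.62,[0.046,-0.0145,0],[0,0,0]]]' >/dev/null
python3 -m crank '[[0.62,[0.009,-0.003,0],[0,0,-7]],[0.62,[0,0,0],[0,0,-8]],[0.62,[0,0,0],[0,0,-7.7]],[0.62,[0,0,0],[0,0,0]],[0.62,[0,0,0],[0,0,0]]]'
python3 - <<'E'
from h import *
from bench import vision
s=vision.snapshot("wrist"); np.savez("w3.npz",**s); cv2.imwrite("pics/w3.png",s["color"][:,:,::-1])
go(.4582,.208,.09,108.8)
E
```

```text
time: 8.3
tool_pos: [0.4583, 0.2078, 0.1947]
ee_rot: [3.141, -0.0, 1.895]
wrist_force: [-0.3, 0.1, -1.0]
width: 0.0357
finger_force: 0.0
t 8.35 at [458.3 207.7 194.6] rpy [179.9  -0.  108.6] w 36.0 shift mm [ 3.000e-01 -1.000e-01  1.046e+02] turn -0.2
```

View pics/w3.png

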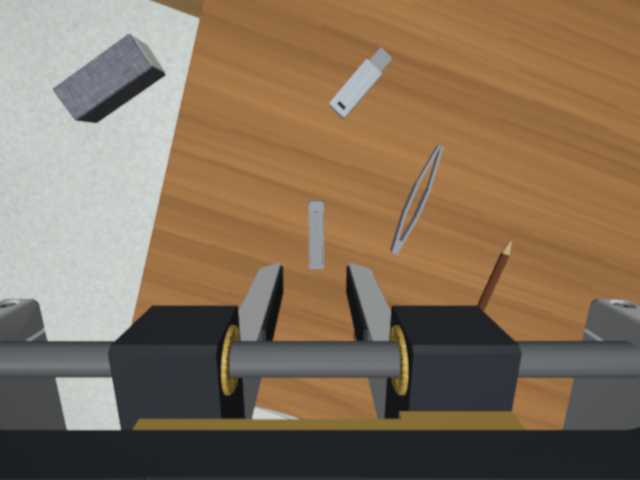

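The clippers are at (316,235), centred between the fingers and aligned. The tweezers run from (438,148) to (396,252).

```bash
python3 - <<'E'
from h import *
s=np.load("w3.npz")
blob(s,(295,340,195,275),.098,80)
P=ray(s,[(439,147),(396,252)],.092)*1000; print(P.round(1),P.mean(0).round(1),np.degrees(np.arctan2(*(P[0]-P[1])[1::-1])))
E
```

```text
[458.3 209.5] [12.6 59.5] yaw 109.0
[[530.5 309.9  92. ]
 [530.8 215.8  92. ]] [530.6 262.8  92. ] 90.17920846671254
```

```bash
python3 -m crank '[[0.62,[0.001,0,0.035],[0,0,0]],[0.62,[0,0,0.035],[0,0,0]],[0.62,[0,0,0.025],[0,0,0]],[0.62,[0,0,0.0105],[0,0,0]],[0.62,[0,0,0],[0,0,0]],[0.62,[0,0,0],[0,0,0]],[1,[0,0,0],[0,0,0]],[1,[0,0,0],[0,0,0]]]'
python3 -m crank '[[1,[0,0,0],[0,0,0]],[1,[0,0,0],[0,0,0]],[1,[0,0,0],[0,0,0]]]'
python3 -m crank '[[1,[0,0,-0.02],[0,0,0]],[1,[0,0,-0.04],[0,0,0]],[1,[0,0,-0.04],[0,0,0]],[1,[0,0,0],[0,0,8]],[1,[0,0,0],[0,0,8]],[1,[0,0,0],[0,0,7]],[1,[0,0,0],[0,0,0]]]'
python3 -c "from h import *; go(.557,-.089,.19,86)"
```

```text
time: 9.15
tool_pos: [0.4587, 0.2089, 0.0898]
ee_rot: [3.139, -0.0, 1.897]
wrist_force: [0.2, -0.3, 0.1]
width: 0.0229
finger_force: 0.0
time: 9.45
tool_pos: [0.4584, 0.2088, 0.0891]
ee_rot: [3.14, -0.0, 1.897]
wrist_force: [-0.2, -0.0, 3.0]
width: 0.011
finger_force: 30.0
time: 10.15
tool_pos: [0.4577, 0.2086, 0.1882]
ee_rot: [-3.141, 0.0, 1.496]
wrist_force: [0.4, 0.3, -0.3]
width: 0.011
finger_force: 30.0
t 10.15 at [457.7 208.6 188.2] rpy [-180.     0.    85.7] w 11.0 shift mm [-289.4  121.2   -1.8] turn -0.3
```

```bash
python3 -m crank '[[1,[-0.0413,0.0173,0],[0,0,0]],[1,[-0.0413,0.0173,0],[0,0,0]],[1,[-0.0413,0.0173,0],[0,0,0]],[1,[-0.0413,0.0173,0],[0,0,0]],[1,[-0.0413,0.0173,0],[0,0,0]],[1,[-0.0413,0.0173,0],[0,0,0]],[1,[-0.0413,0.0173,0],[0,0,0]],[1,[0,0,0],[0,0,0]]]'
python3 -m crank '[[1,[0,0,0.04],[0,0,0]],[1,[0,0,0.04],[0,0,0]],[1,[0,0,0.04],[0,0,0]],[1,[0,0,0.02],[0,0,0]],[1,[0,0,0.01],[0,0,0]],[1,[0,0,0],[0,0,0]],[1,[0,0,0],[0,0,0]]]'
python3 - <<'E'
from h import *
from bench import vision
go(.557,-.089,.015,86)
s=vision.snapshot("wrist"); cv2.imwrite("pics/w4.png",s["color"][:,:,::-1])
E
```

```text
time: 10.95
tool_pos: [0.5576, -0.0937, 0.1872]
ee_rot: [-3.14, 0.002, 1.492]
wrist_force: [-0.2, 1.2, -0.2]
width: 0.0109
finger_force: 30.0
time: 11.65
tool_pos: [0.558, -0.0885, 0.0398]
ee_rot: [3.139, 0.0, 1.497]
wrist_force: [-1.1, -0.6, -0.9]
width: 0.0109
finger_force: 30.0
t 11.65 at [558.  -88.5  39.8] rpy [179.9   0.   85.8] w 10.9 shift mm [-0.5 -1.  24.8] turn -0.2
```

View pics/w4.png

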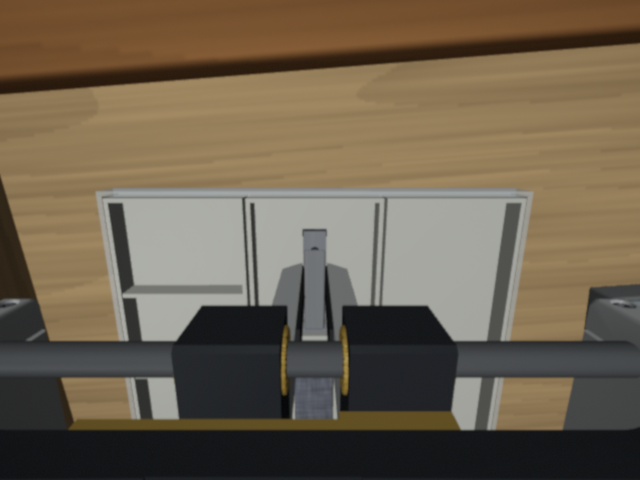

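The held clippers (315,280) are centred over the near halves compartment, so I'll set them down.

```bash
python3 -m crank '[[1,[0,0,0.012],[0,0,0]],[1,[0,0,0.006],[0,0,0]],[1,[0,0,0.003],[0,0,0]],[1,[0,0,0.001],[0,0,0]],[1,[0,0,0],[0,0,0]],[1,[0,0,0],[0,0,0]]]'
python3 -m crank '[[1,[0,0,0.001],[0,0,0]],[1,[0,0,0.0005],[0,0,0]],[1,[0,0,0],[0,0,0]],[1,[0,0,0],[0,0,0]]]'
```

```text
time: 12.3
tool_pos: [0.5573, -0.0887, 0.0167]
ee_rot: [3.141, -0.0, 1.496]
wrist_force: [-0.1, -0.2, -0.7]
width: 0.0108
finger_force: 30.0
time: 12.7
tool_pos: [0.5574, -0.0887, 0.0156]
ee_rot: [3.141, 0.0, 1.496]
wrist_force: [-1.0, -0.4, 3.4]
width: 0.0107
finger_force: 30.0
```

Contact felt, so I'll release, rise and move to the tweezers.

```bash
python3 -m crank '[[0.68,[0,0,0],[0,0,0]],[0.68,[0,0,0],[0,0,0]],[0.68,[0,0,0],[0,0,0]],[0.68,[0,0,-0.015],[0,0,0]],[0.68,[0,0,-0.03],[0,0,0]],[0.68,[0,0,-0.045],[0,0,0]],[0.68,[0,0,-0.045],[0,0,0]],[0.68,[0,0,-0.045],[0,0,0]]]'
python3 -c "from h import *; go(.5306,.2628,.195,90.2)"
```

```text
time: 13.5
tool_pos: [0.5569, -0.0886, 0.1978]
ee_rot: [3.14, 0.0, 1.496]
wrist_force: [0.6, -0.3, -0.2]
width: 0.0302
finger_force: 0.0
t 13.5 at [556.9 -88.6 197.8] rpy [179.9   0.   85.7] w 30.2 shift mm [348.4 -52.4   2.8] turn -4.5
```

```bash
python3 -m crank '[[0.7,[0.0435,-0.0065,0],[0,0,0]],[0.7,[0.0435,-0.0065,0],[0,0,0]],[0.7,[0.0435,-0.0065,0],[0,0,0]],[0.7,[0.0435,-0.0065,0],[0,0,0]],[0.7,[0.0435,-0.0065,0],[0,0,0]],[0.7,[0.0435,-0.0065,0],[0,0,0]],[0.7,[0.0435,-0.0065,0],[0,0,0]],[0.7,[0.0435,-0.0065,0],[0,0,-4.5]]]' >/dev/null
python3 -m crank '[[0.7,[0,0,0.03],[0,0,0]],[0.7,[0,0,0.02],[0,0,0]],[0.7,[0,0,0],[0,0,0]],[0.7,[0,0,0],[0,0,0]]]' 
python3 - <<'E'
from h import *
from bench import vision
go(.5306,.2628,.087,90.2)
s=vision.snapshot("wrist"); np.savez("w5.npz",**s); cv2.imwrite("pics/w5.png",s["color"][:,:,::-1])
E
```

```text
time: 14.7
tool_pos: [0.5313, 0.2622, 0.1458]
ee_rot: [3.141, -0.0, 1.575]
wrist_force: [0.3, -0.4, 0.4]
width: 0.0281
finger_force: 0.0
t 14.7 at [531.3 262.2 145.8] rpy [180.   -0.   90.2] w 28.1 shift mm [ 0.5 -0.7 58.8] turn 0.0
```

View pics/w5.png

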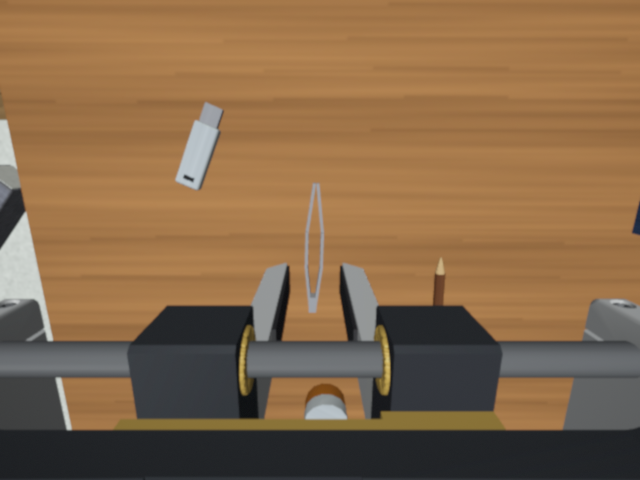

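The tweezers run from (317,184) to (312,311), centred between the fingers.

```bash
python3 - <<'E'
from h import *
s=np.load("w5.npz")
P=ray(s,[(317,184),(312,311)],.092)*1000; print(P.round(1),P.mean(0).round(1),np.degrees(np.arctan2(*(P[0]-P[1])[1::-1])))
E
python3 -m crank '[[0.7,[0.001,0,0.03],[0,0,0]],[0.7,[0,0,0.018],[0,0,0]],[0.7,[0,0,0.007],[0,0,0]],[0.7,[0,0,0.002],[0,0,0]],[0.7,[0,0,0],[0,0,0]],[0.7,[0,0,0],[0,0,0]]]'
```

```text
[[532.2 310.6  92. ]
 [529.  214.8  92. ]] [530.6 262.7  92. ] 88.09210585455507
time: 15.35
tool_pos: [0.5322, 0.2636, 0.0898]
ee_rot: [3.139, -0.001, 1.574]
wrist_force: [-0.1, -0.8, -0.2]
width: 0.0284
finger_force: 0.0
```

```bash
python3 -m crank '[[0.7,[0,0,0.0015],[0,0,1]],[0.7,[0,0,0],[0,0,0]],[0.7,[0,0,0],[0,0,0]]]'
python3 -m crank '[[1,[0,0,0],[0,0,0]],[1,[0,0,0],[0,0,0]],[1,[0,0,0],[0,0,0]],[1,[0,0,0],[0,0,0]]]'
python3 -m crank '[[1,[0,0,-0.01],[0,0,0]],[1,[0,0,-0.03],[0,0,0]],[1,[0,0,-0.04],[0,0,0]],[1,[0,0,-0.02],[0,0,3]],[1,[0,0,0],[0,0,0]],[1,[0,0,0],[0,0,0]]]'
python3 -c "from h import *; go(.6365,-.139,.188,86)"
```

```text
time: 15.65
tool_pos: [0.5313, 0.2633, 0.0868]
ee_rot: [3.141, -0.0, 1.557]
wrist_force: [-0.2, 0.2, 0.4]
width: 0.0281
finger_force: 0.0
time: 16.05
tool_pos: [0.5312, 0.2633, 0.0865]
ee_rot: [3.142, -0.0, 1.557]
wrist_force: [-0.8, -0.2, 0.9]
width: 0.0128
finger_force: 30.0
time: 16.65
tool_pos: [0.5312, 0.2633, 0.1866]
ee_rot: [3.141, -0.0, 1.506]
wrist_force: [0.4, 0.3, -0.7]
width: 0.0128
finger_force: 30.0
t 16.65 at [531.2 263.3 186.6] rpy [180.   -0.   86.3] w 12.8 shift mm [-394.6  131.2   -1.4] turn 0.3
```

```bash
python3 -m crank '[[1,[-0.044,0.0146,0],[0,0,0]],[1,[-0.044,0.0146,0],[0,0,0]],[1,[-0.044,0.0146,0],[0,0,0]],[1,[-0.044,0.0146,0],[0,0,0]],[1,[-0.044,0.0146,0],[0,0,0]],[1,[-0.044,0.0146,0],[0,0,0]],[1,[-0.044,0.0146,0],[0,0,0]],[1,[-0.044,0.0146,0],[0,0,0]]]' >/dev/null
python3 -m crank '[[1,[-0.043,0.0146,0],[0,0,0]],[1,[0,0,0.04],[0,0,0]],[1,[0,0,0.04],[0,0,0]],[1,[0,0,0.04],[0,0,0]],[1,[0,0,0.02],[0,0,0]],[1,[0,0,0.01],[0,0,0]],[1,[0,0,0],[0,0,0]],[1,[0,0,0],[0,0,0]]]'
python3 - <<'E'
from h import *
from bench import vision
go(.637,-.139,.0135,86)
s=vision.snapshot("wrist"); cv2.imwrite("pics/w6.png",s["color"][:,:,::-1])
E
```

```text
time: 18.25
tool_pos: [0.6366, -0.1396, 0.037]
ee_rot: [3.141, 0.0, 1.505]
wrist_force: [0.2, 0.0, 0.1]
width: 0.0125
finger_force: 30.0
t 18.25 at [ 636.6 -139.6   37. ] rpy [180.    0.   86.2] w 12.5 shift mm [ 0.6  0.3 23.5] turn 0.2
```

View pics/w6.png

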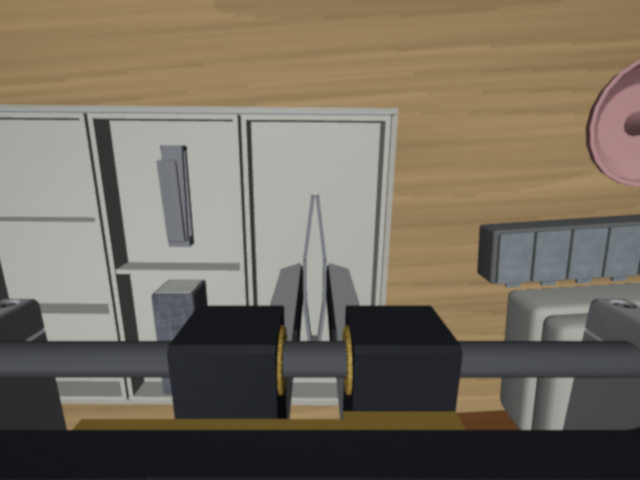

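The tweezers (315,265) are centred in the whole section's width, from u=250 to 385. The clippers (176,196) and buffer (180,310) sit in their own compartments.

```bash
python3 -m crank '[[1,[0,0,0.012],[0,0,0]],[1,[0,0,0.006],[0,0,0]],[1,[0,0,0.003],[0,0,0]],[1,[0,0,0.001],[0,0,0]],[1,[0,0,0],[0,0,0]],[1,[0,0,0],[0,0,0]]]'
python3 -m crank '[[1,[0,0,0.001],[0,0,0]],[1,[0,0,0.0005],[0,0,0]],[1,[0,0,0],[0,0,0]],[1,[0,0,0],[0,0,0]]]'
```

```text
time: 18.9
tool_pos: [0.6365, -0.1396, 0.0147]
ee_rot: [3.141, 0.0, 1.505]
wrist_force: [0.4, 0.2, 0.3]
width: 0.0129
finger_force: 30.0
time: 19.3
tool_pos: [0.6363, -0.1396, 0.013]
ee_rot: [3.141, -0.0, 1.505]
wrist_force: [-0.4, 0.2, -0.0]
width: 0.0128
finger_force: 30.0
```

```bash
python3 -m crank '[[1,[0,0,0.0007],[0,0,0]],[1,[0,0,0],[0,0,0]],[1,[0,0,0],[0,0,0]]]'
python3 -m crank '[[0.7,[0,0,0],[0,0,0]],[0.7,[0,0,0],[0,0,0]],[0.7,[0,0,0],[0,0,0]],[0.7,[0,0,-0.015],[0,0,0]],[0.6,[0,0,-0.03],[0,0,0]],[0.45,[0,0,-0.045],[0,0,0]],[0.4,[0,0,-0.045],[0,0,0]],[0.4,[0,0,-0.045],[0,0,0]]]'
python3 -c "from h import *; go(.537,.132,.17,86)"
```

```text
time: 19.6
tool_pos: [0.6363, -0.1395, 0.013]
ee_rot: [3.141, 0.0, 1.505]
wrist_force: [-1.8, 0.3, 4.3]
width: 0.0128
finger_force: 30.0
time: 20.4
tool_pos: [0.6361, -0.1395, 0.195]
ee_rot: [3.141, 0.0, 1.505]
wrist_force: [0.3, -1.5, -0.2]
width: 0.0554
finger_force: 0.0
t 20.4 at [ 636.1 -139.5  195. ] rpy [179.9   0.   86.2] w 55.4 shift mm [ 264.3 -116.8   24.9] turn 0.2
```

```bash
python3 -m crank '[[0.4,[0.044,-0.0195,0],[0,0,0]],[0.4,[0.044,-0.0195,0],[0,0,0]],[0.4,[0.044,-0.0195,0],[0,0,0]],[0.4,[0.044,-0.0195,0],[0,0,0]],[0.4,[0.044,-0.0195,0],[0,0,0]],[0.4,[0.044,-0.0195,0.025],[0,0,0]],[0.4,[0,0,0],[0,0,0]],[0.4,[0,0,0],[0,0,0]]]'
python3 - <<'E'
from h import *
from bench import vision
s=vision.snapshot("wrist"); np.savez("w7.npz",**s); cv2.imwrite("pics/w7.png",s["color"][:,:,::-1])
go(.537,.132,.092,86)
E
```

```text
time: 21.2
tool_pos: [0.5378, 0.1287, 0.1696]
ee_rot: [3.141, 0.001, 1.507]
wrist_force: [0.0, 0.0, 0.1]
width: 0.0563
finger_force: 0.0
t 21.25 at [538.6 127.8 170.2] rpy [179.9   0.   86.2] w 56.3 shift mm [ 4.1 -2.  78.2] turn 0.2
```

View pics/w7.png

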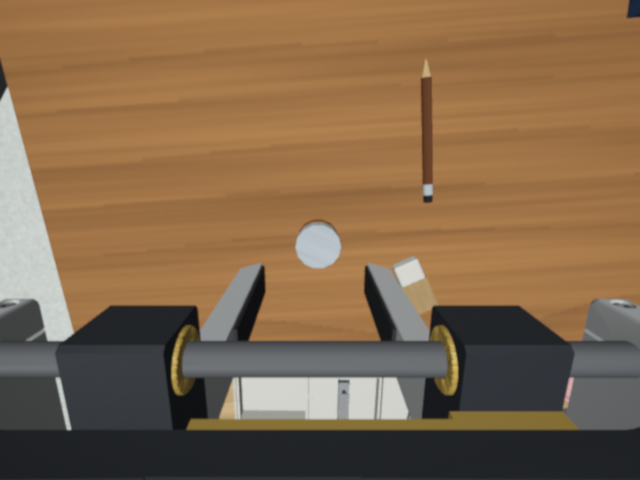

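The pot lid is at (318,245) and the eraser at (413,285), beyond the right finger.

```bash
python3 - <<'E'
from h import *
s=np.load("w7.npz"); print((ray(s,[(318,245.5)],.111)*1000).round(1),"eraser",(ray(s,[(405,260),(395,266),(425,262),(435,300)],.097)*1000).round(1).tolist())
go(*ray(s,[(318,245.5)],.111)[0][:2],.092,86)
E
```

```text
[[540.  131.3 111. ]] eraser [[607.7, 111.1, 97.0], [599.8, 106.6, 97.0], [623.5, 108.5, 97.0], [632.2, 75.3, 97.0]]
t 21.25 at [538.6 127.8 170.2] rpy [179.9   0.   86.2] w 56.3 shift mm [ 3.7  1.  78.2] turn 0.2
```

```bash
python3 -m crank '[[0.4,[0.0035,0,0.035],[0,0,0]],[0.4,[0,0,0.027],[0,0,0]],[0.4,[0,0,0.015],[0,0,0]],[0.4,[0,0,0],[0,0,0]],[0.4,[0,0,0],[0,0,0]],[1,[0,0,0],[0,0,0]],[1,[0,0,0],[0,0,0]],[1,[0,0,0],[0,0,0]]]'
python3 -m crank '[[1,[0,0,0],[0,0,0]],[1,[0,0,0],[0,0,0]]]'
python3 -m crank '[[1,[0,0,-0.02],[0,0,0]],[1,[0,0,-0.04],[0,0,0]],[1,[0,0,-0.04],[0,0,0]],[1,[0,0,0],[0,0,0]],[1,[0,0,0],[0,0,0]]]'
python3 -c "from h import *; go(.471,-.127,.19,86)"
```

```text
time: 22.05
tool_pos: [0.5392, 0.1317, 0.0935]
ee_rot: [3.139, -0.001, 1.505]
wrist_force: [0.3, 0.6, 0.9]
width: 0.0357
finger_force: 0.3
time: 22.25
tool_pos: [0.5392, 0.1317, 0.0934]
ee_rot: [3.139, -0.0, 1.505]
wrist_force: [0.4, 0.0, 3.7]
width: 0.033
finger_force: 30.0
time: 22.75
tool_pos: [0.5388, 0.1317, 0.1931]
ee_rot: [3.14, -0.001, 1.505]
wrist_force: [0.4, -0.8, -1.0]
width: 0.0331
finger_force: 30.0
t 22.75 at [538.8 131.7 193.1] rpy [179.9  -0.   86.2] w 33.1 shift mm [-262.6  -50.6    2.9] turn 0.2
```

```bash
python3 -m crank '[[1,[-0.0438,-0.0084,0],[0,0,0]],[1,[-0.0438,-0.0084,0],[0,0,0]],[1,[-0.0438,-0.0084,0],[0,0,0]],[1,[-0.0438,-0.0084,0],[0,0,0]],[1,[-0.0438,-0.0084,0],[0,0,0]],[1,[-0.0438,-0.0084,0],[0,0,0]],[1,[0,0,0.04],[0,0,0]],[1,[0,0,0.04],[0,0,0]]]' >/dev/null
python3 -m crank '[[1,[0,0,0.035],[0,0,0]],[1,[0,0,0.02],[0,0,0]],[1,[0,0,0.01],[0,0,0]],[1,[0,0,0],[0,0,0]],[1,[0,0,0],[0,0,0]]]'
python3 - <<'E'
from h import *
from bench import vision
go(.471,-.127,.02,86)
s=vision.snapshot("wrist"); cv2.imwrite("pics/w8.png",s["color"][:,:,::-1])
E
```

```text
time: 24.05
tool_pos: [0.4711, -0.1273, 0.0475]
ee_rot: [3.141, -0.0, 1.505]
wrist_force: [-0.6, 0.1, -0.5]
width: 0.0331
finger_force: 30.0
t 24.05 at [ 471.1 -127.3   47.5] rpy [180.   -0.   86.2] w 33.1 shift mm [ 0.3 -0.1 27.5] turn 0.2
```

View pics/w8.png

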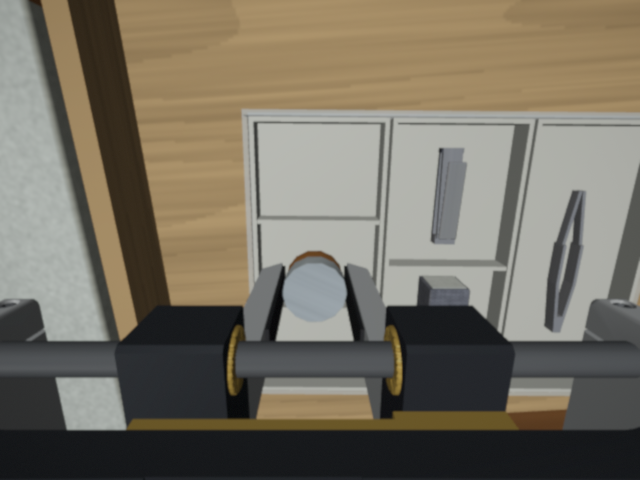

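The pot (315,288) is centred between walls u=253 and 382, over the middle third. The tweezers lie flat at (567,260).

```bash
python3 -m crank '[[1,[0,0,0.014],[0,0,0]],[1,[0,0,0.007],[0,0,0]],[1,[0,0,0.003],[0,0,0]],[1,[0,0,0.001],[0,0,0]],[1,[0,0,0],[0,0,0]],[1,[0,0,0],[0,0,0]]]'
python3 -m crank '[[1,[0,0,0.001],[0,0,0]],[1,[0,0,0.0005],[0,0,0]],[1,[0,0,0],[0,0,0]],[1,[0,0,0],[0,0,0]]]'
```

```text
time: 24.7
tool_pos: [0.4711, -0.1274, 0.0225]
ee_rot: [3.141, 0.0, 1.505]
wrist_force: [-0.8, 0.1, -0.2]
width: 0.0329
finger_force: 30.0
time: 25.1
tool_pos: [0.4709, -0.1273, 0.0207]
ee_rot: [3.141, -0.0, 1.505]
wrist_force: [-0.8, -0.2, -1.1]
width: 0.033
finger_force: 30.0
```

```bash
python3 -m crank '[[1,[0,0,0.001],[0,0,0]],[1,[0,0,0],[0,0,0]],[1,[0,0,0],[0,0,0]]]'
```

```text
time: 25.4
tool_pos: [0.471, -0.1274, 0.0199]
ee_rot: [3.141, 0.0, 1.505]
wrist_force: [0.4, -0.0, 0.3]
width: 0.0332
finger_force: 30.0
```

```bash
python3 -m crank '[[1,[0,0,0.0008],[0,0,0]],[1,[0,0,0],[0,0,0]],[1,[0,0,0],[0,0,0]]]'
```

```text
time: 25.7
tool_pos: [0.471, -0.1274, 0.0199]
ee_rot: [3.141, 0.0, 1.505]
wrist_force: [-2.3, 0.4, 5.5]
width: 0.0336
finger_force: 30.0
```

```bash
python3 -m crank '[[0.57,[0,0,0],[0,0,0]],[0.57,[0,0,0],[0,0,0]],[0.57,[0,0,0],[0,0,0]],[0.57,[0,0,-0.015],[0,0,0]],[0.57,[0,0,-0.03],[0,0,0]],[0.57,[0,0,-0.045],[0,0,0]],[0.57,[0,0,-0.045],[0,0,0]],[0.57,[0,0,-0.045],[0,0,0]]]'
python3 -m crank '[[0.57,[0.045,-0.02,0],[0,0,0]],[0.57,[0.045,-0.02,0],[0,0,0]],[0.57,[0.045,-0.02,0],[0,0,0]],[0.57,[0.045,-0.02,0],[0,0,0]],[0.57,[0.045,-0.02,0],[0,0,0]],[0.57,[0.045,0,0],[0,0,0]],[0.57,[0.045,0,0],[0,0,0]],[0.57,[0,0,0],[0,0,0]]]'
python3 - <<'E'
from h import *
from bench import vision
s=vision.snapshot("top"); np.savez("top9.npz",**s)
cv2.imwrite("pics/top9.png",cv2.resize(s["color"][130:270,150:480],None,fx=2.4,fy=2.4,interpolation=cv2.INTER_CUBIC)[:,:,::-1])
E
```

```text
time: 26.5
tool_pos: [0.4705, -0.1272, 0.2002]
ee_rot: [-3.141, -0.0, 1.505]
wrist_force: [1.6, -0.2, 0.3]
width: 0.0404
finger_force: 0.0
time: 27.3
tool_pos: [0.3909, 0.1979, 0.1985]
ee_rot: [-3.141, -0.002, 1.512]
wrist_force: [0.4, 0.2, -0.5]
width: 0.0401
finger_force: 0.0
```

View pics/top9.png

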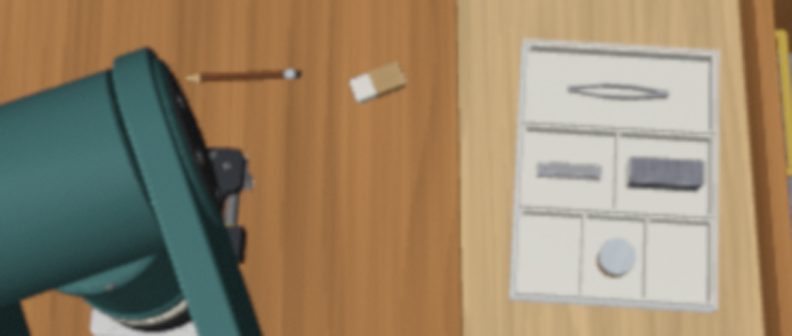

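All four lie in their compartments: tweezers at (618,92), clippers (568,171), buffer (666,173) and pot (617,257). The pencil and eraser are unmoved. The arm hides the USB stick in this view, but it was never touched. Handing in.

```bash
python3 -c "from bench import robot; print(robot.close_job())"
```

```text
the job is handed in; nothing more can be done
None
```

The job is handed in at about 27 s: the tweezers, clippers, buffer and balm pot are each set down in the compartment you asked for, the pencil and eraser show no movement, and the USB stick, hidden in the last picture, was never approached (no verdict was returned).

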